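Seat a loose glass shelf and nip up its clamp knob

TASK

The frosted glass shelf has crept forward in its wall bracket. Push it gently back by its front edge until it is fully home and square against both rear stops, then turn the purple clamp knob clockwise until its foot just touches the glass and give it one quarter of a turn more: less lets the shelf slip, more cracks it. Leave the soap dish and the pill tin riding upright on the shelf and the dehumidifier and tray where they stand, and let go of everything at the end.

Things in the scene. Friction and masses are not known exactly. Their poses are not given: they have to be found in the camera images.
- stop (a point): Steel shelf bracket fixed to a tiled ledge 147 mm high. Point midway between two black rubber rear stops (85 mm to either side), on the plane of their faces, 104 mm above the counter. x points into the wall (the way the shelf goes home), z up. Two support arms at 85 mm to either side reach 105 mm out in -x, tops 100 mm above the counter; nothing stands under the middle of the front edge.
- jaw (a point): Middle of the top of the fixed boss (24 mm across, top 150 mm above the counter) on the bracket's upper jaw, through which the clamp screw passes; the jaw is 30 mm wide, reaches 54 mm out from the stops, its top 140 mm above the counter. The lower jaw under the glass is 40 mm wide. Axes as stop, which lies 35 mm further in +x.
- glass: Loose frosted glass shelf, 120 deep (x) x 240 wide (y) x 8 mm thick, about 0.6 kg, flat on the bracket's arms. Origin: centre of its underside; x points to its rear edge. It starts 12 to 24 mm forward of home and up to 2 degrees askew. With the dish and tin on it, it slides at about 4 to 6 N; a push of 15 to 20 N seats it, over 35 N is too rough.
- glass_front (a point): Middle of the shelf's front edge (facing the robot), half-way up its thickness, 104 mm above the counter. Axes as glass. A push here, between the two stops, squares the shelf against both.
- glass_back (a point): Middle of the shelf's rear edge, half-way up its thickness; it lies on stop's plane when the shelf is home.
- screw: Clamp screw (spindle, knob, foot), upright through the upper jaw. Origin: on its axis 32 mm below the middle of the knob's wing; it sinks 10 mm a turn (coarse quick thread). The nylon-faced rubber foot, 20 mm across, starts 1.7 to 8 mm above the glass: how far it is worn is unknown, so where it touches (0.15 to 0.82 of a turn from the start) must be felt.
- knob_grip (a point): Middle of the knob's wing, on the screw axis: purple plastic bar 46 mm long (its x), 11 mm thick (its y), 24 mm high (12 mm above and below this point), a white mark on top near its +x end. Below it a bare 10 mm spindle; the boss top is 18 to 20 mm below the wing at the start. To be pinched across y from above; firm grip, it does not mark.
- knob (a joint): Angle of the knob, rad, growing clockwise from above (drives the foot down). Starts 0 to 0.8. Thread drag of 0.22 N m holds it where left; once the foot bears, about 0.09 N m per rad resists on top. At rest between steps some drag of either sign stays in the tool (free: about -0.1 to 0 N m of resistance), so turn in equal steps (0.25 rad), read alike after each and find the climb.
- dish_center (a point): White ceramic soap dish on the shelf's left half, 60 x 80 x 22 mm, loose. Its centre.
- tin_center (a point): Steel pill tin with a flip-top lid on the shelf's right half, 50 x 68 x 21 mm, loose. Its centre.
- dehum_center (a point): White mini dehumidifier on the counter to one side of the shelf, 110 x 150 x 170 mm. Its centre.
- tray_center (a point): Bamboo tray with a purple clip in it on the counter to the other side of the shelf, 150 x 200 x 26 mm. Its centre.
There are look-alikes about, which are no part of the job. What is shaped like the part that bears dish_center but orange or pink is not meant.

How it is judged:
On the way, in this order (a step that is already met when the one before it is completed fails the run):
1. the shelf is home and square against both stops while the clamp is still slack (x of glass_back in the frame of stop above -0.003 m and angle between the x axis of glass and the x axis of stop, either way round below 0.025 rad and contact force between screw and glass below 0.5 N), for 0.2 s.
2. the clamp foot bears on the glass (contact force between screw and glass above 2 N), for 0.2 s.
At the end, for the whole second after the job is handed in: Shelf home (rear edge within 3 mm of the stops, square within 0.025 rad), clamp foot pressing it with 45 to 100 N (a quarter turn past touch gives 68 N; about 0.17 to 0.35 turn passes), dish and tin upright on the shelf, nothing held (x of glass_back in the frame of stop above -0.003 m and angle between the x axis of glass and the x axis of stop, either way round below 0.025 rad and contact force between screw and glass between 45 and 100 N and angle between each of dish_center, tin_center's own z axis and vertical below 0.1 rad and z of each of dish_center, tin_center in the frame of glass above 0.012 m).
It fails at once if the clamp foot presses the glass with more than 135 N, near half a turn past touch (it cracks) (contact force between screw and glass above 135 N).
It fails at once if the robot pushes on the glass with more than 35 N (contact force between any of the fingers, the arm and glass above 35 N).
It fails at once if the glass is tipped off its arms (angle between glass's own z axis and vertical above 0.08 rad).
It fails at once if the dish or the tin is tipped or shifted beyond the ride home (angle between any of dish_center, tin_center's own z axis and vertical above 0.25 rad or distance of any of dish_center, tin_center from where it was at the start of the episode above 0.045 m).
It fails at once if the dehumidifier or the tray is moved by more than 20 mm (distance of any of dehum_center, tray_center from where it was at the start of the episode above 0.02 m).
It also fails if it takes over 72 s, if anything falls off the work surface, if the arm or the gripper's body presses on something with over 40 N, if the wrist force passes 120 N, or if a joint passes its speed limit or range.

ROBOT

A 6-joint arm with a two-finger parallel gripper is mounted at the origin on the work surface. World frame = base frame: x ahead of the robot, y to its left, z up, the work surface at z = 0. Lengths are in m, angles in rad, forces in N, time in s.
With the tool pointing down it reaches from about 0.375 to 0.825 m from the base axis. Payload 5.5 kg.
Tool frame: the origin (TCP) lies midway between the tips of the shut fingers; the grasp point (between the pads) lies 19 mm behind it; x points along the fingers, z is the direction in which the jaws open and shut, and the axes are right-handed (so a half turn about x gives the same grasp; the last joint's range is limited). The gripper opens to 85 mm and grips with 20 to 120 N. Pads are 22 mm wide; open, the fingers measure 114 mm over their backs; the gripper's body (76 mm by 85 mm) begins 54 mm behind the grasp point. The pads swing forward as they close: fully open they stand 13 mm farther back than shut.
Start: joints at [-1.13, 0.314, -0.047, 1.21, 0, 1.571], TCP at [0.256, -0.543, 0.231] pointing down, gripper open.
Joint ranges: [-2.67, 2.67], [-0.69, 1.73], [-1.03, 1.25], [-2.08, 2.16], [-1.42, 1.45], [-3.14, 3.14]. Speed limits (rad/s): [2.39, 2.39, 3.01, 3.14, 3.14, 3.14].

INTERFACE

Orientations are given as a unit quaternion [x, y, z, w].
In Python, from rig import arm gives the robot as it stands. The module is installed in compiled form; this text tells all that it offers.
- The arm moves only by the tool carry_out, never from a script. Its argument "series" is a list of rows, each a list of 3 entries, a list of its own where there are three numbers: the shift along the tool's x, y, z in cm, then the turn, a rotation vector about the tool's x, y, z in degrees, then the gripper command: -1 is fully open, 1 is shut, values between are in proportion. A call has exactly 8 rows; each row shifts and turns the commanded pose from where the row before left it, along the tool's axes as they then stand; what a row does not reach is not made up. A row lasts 1/10 s, in which the tool goes at most 50 mm and 8.59 degrees, less where a joint would pass 70% of its speed; a pose out of reach is approached as far as the arm can. A call is refused whole if a number of a shift passes 5 or a number of a turn 8.59, either way. A call with a gripper value outside its range is refused whole. The fingers move at their own pace and stop on an object; "newtons" is the grip in N (left out, the last holds). Time passes only in rows, so rows that do not move let the fingers close, or fill a call up. It gives the time, the measured TCP pose, the force and the opening at its end, in the units of the state.
- arm.read_state(): the state, without advancing time (a new reading comes with each control period).
- arm.camera(name): name is "side" or "top" or "wrist"; returns the picture (400x640x3 uint8, blue, green, red); there is no depth.
- arm.camera_info(name): a dict with "fx", "fy", "cx", "cy" (pixels), "pose" (4x4, takes a point from camera to world coordinates). Camera axes: x right, y up, looking along -z (the intrinsics and any distortion apply to the point x, -y, -z); pixel columns grow to the right and rows downward; lengths in m; the calibration is good to about 2 mm. The wrist camera is an equidistant fisheye: a pixel r from the principal point sees the ray r / f radians off the axis. A picture is of the moment at which its call begins: read the wrist's pose just before it. camera_info takes no time and is no camera call; for the wrist camera it gives the pose at the moment of the call.
- arm.job_done(): hands the job in, once; it reports no verdict.
The state is a dict: "clock": time; "joints": joint angles; "joint_vel": joint speeds; "effort": joint torques, N m; "tcp_pos": TCP position; "tool_rot": TCP orientation; "wrist_force": force on the tool from outside, world axes, zero at the start; "ft_torque": the same for the moment, N m; "grip_width": finger opening in m.
Only numpy, scipy, OpenCV 4.12 (cv2) and the standard library are available. Lean on these libraries where they do the work, as an engineer would, in place of code of your own. Each camera call takes 0.05 s, during which the arm holds its last target. There are 200 camera calls.

## Working session

There is one attempt and no reset: what is moved stays moved. The work goes in short steps, Python scripts to look and compute and a tool call to move; the robot and the scene stay as the last step left them, time stands still between calls to the robot, and variables do not carry over. Pictures are saved under pics/ and viewed, about 8 in all and at most 12, crops included, and the job is handed in when it is done.

Besides the shell and the picture viewer there is one more tool, called after "Request:" as name(argument=value, ...) on one line, values as JSON. carry_out: Moves the arm, as the interface text tells. Its arguments: {"type":"object","properties":{"series":{"type":"array","items":{"type":"array"}},"newtons":{"type":"number"}},"required":["series"]}

```bash
mkdir -p pics
python3 - <<'E'
from rig import arm
import cv2,numpy as np
np.set_printoptions(precision=4,suppress=True)
for n in("side","top"):
    cv2.imwrite(f"pics/{n}0.png",arm.camera(n)); i=arm.camera_info(n); print(n,i["fx"],i["fy"],i["cx"],i["cy"],[k for k in i]);print(np.array(i["pose"]))
s=arm.read_state()
for k in s: print(k,s[k])
E
```

```text
side 400.1519105275993 400.1519105275993 314.16618929382184 195.16924214550778 ['fx', 'fy', 'cx', 'cy', 'pose']
[[-0.8257  0.3508 -0.4417  0.0916]
 [-0.5641 -0.5162  0.6445  0.6664]
 [-0.0019  0.7813  0.6241  0.7192]
 [ 0.      0.      0.      1.    ]]
top 405.8507591788933 405.8507591788933 314.1589766080458 198.29248016689002 ['fx', 'fy', 'cx', 'cy', 'pose']
[[ 0.0181  0.9781 -0.2071  0.3097]
 [-0.9998  0.0167 -0.0083  0.0255]
 [-0.0047  0.2072  0.9783  1.1544]
 [ 0.      0.      0.      1.    ]]
clock 0.1
joints [-1.13    0.3142 -0.048   1.2102 -0.      1.5708]
joint_vel [ 0.0016 -0.0019  0.0023  0.0016  0.0006 -0.0003]
effort [ -0.0005 -54.0768  34.0541   0.0112   0.      -0.    ]
tcp_pos [ 0.2558 -0.5422  0.2305]
tool_rot [ 0.3789  0.5977 -0.3783  0.5968]
wrist_force [0.1666 0.3425 0.4782]
ft_torque [-0.0242  0.0012 -0.0392]
grip_width 0.08544032433356977
```

View pics/top0.png

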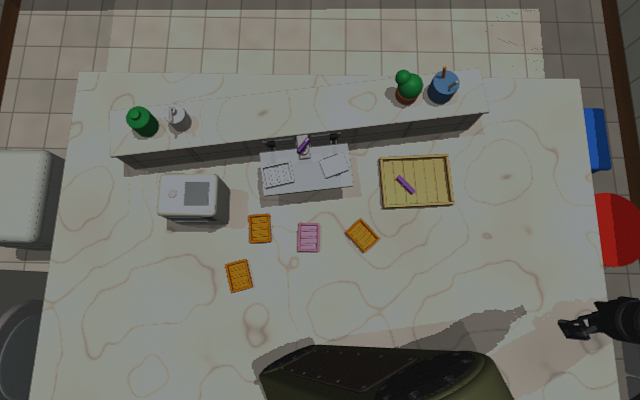

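View pics/side0.png

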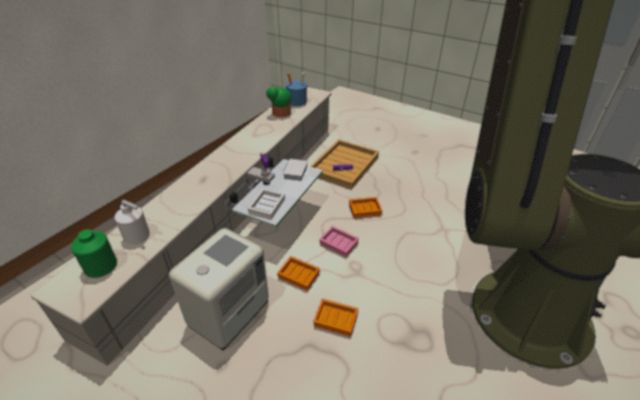

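The top view shows the shelf at (305,168) and the knob at (303,146). The look-alikes are the purple clip in the tray at (405,185) and the orange and pink dishes at (260,228), (308,237), (362,235) and (239,276). The knob on the jaw is the one I want. I'll check it in an enlarged crop.

Run:
```python
import cv2
a=cv2.imread("pics/top0.png")[125:205,250:360]
cv2.imwrite("pics/c1.png",cv2.resize(a,None,fx=7,fy=7,interpolation=cv2.INTER_CUBIC))
```

```text
(no output)
```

View pics/c1.png

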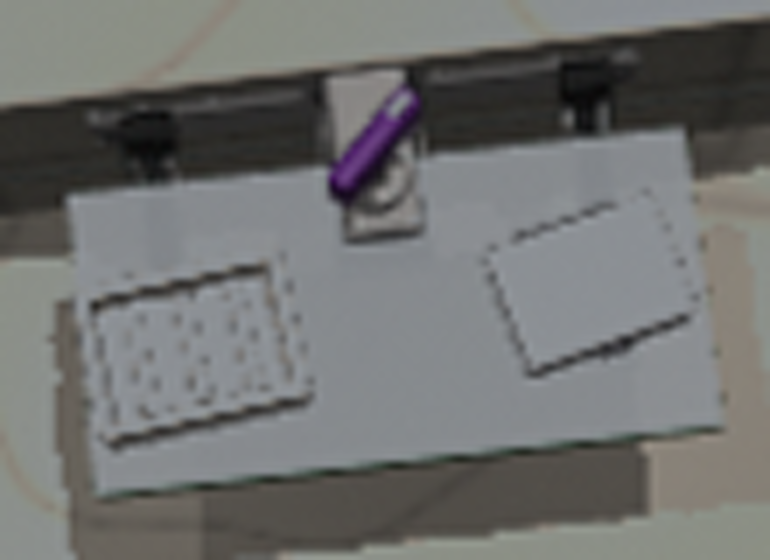

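```bash
cat > h.py <<'E'
from rig import arm
import cv2,numpy as np
np.set_printoptions(precision=4,suppress=True)
def pix(n,u,v,z,i=None):
    i=i or arm.camera_info(n); P=np.array(i["pose"])
    d=P[:3,:3]@np.array([(u-i["cx"])/i["fx"],-(v-i["cy"])/i["fy"],-1]); o=P[:3,3]
    return o+d*(z-o[2])/d[2]
def crop(n,u,v,z): return pix(n,(u+.5)/7+250-.5,(v+.5)/7+125-.5,z)
E
python3 - <<'E'
from h import *
for name,u,v,z in [("FL",97,492,.108),("FR",721,428,.108),("RL",68,197,.108),("RR",685,128,.108),("boss",385,188,.150),("jawF",385,236,.14),("jawFL",346,240,.14),("jawFR",424,232,.14),("wing+",408,97,.181),("wing-",343,186,.181),("stopL",148,135,.104),("stopR",588,78,.104),("ledgeL",0,105,.147),("ledgeR",770,20,.147)]:
    print(name,crop("top",u,v,z))
E
```

```text
FL [0.5383 0.1686 0.108 ]
FR [ 0.5671 -0.0668  0.108 ]
RL [0.6546 0.1849 0.108 ]
RR [ 0.6865 -0.053   0.108 ]
boss [0.6462 0.0612 0.15  ]
jawF [0.6308 0.0611 0.14  ]
jawFL [0.629  0.0756 0.14  ]
jawFR [0.6326 0.0466 0.14  ]
wing+ [0.6704 0.0526 0.181 ]
wing- [0.6363 0.0752 0.181 ]
stopL [0.6817 0.1556 0.104 ]
stopR [ 0.7079 -0.0154  0.104 ]
ledgeL [0.6774 0.2061 0.147 ]
ledgeR [ 0.7158 -0.082   0.147 ]
```

The measurements agree with each other:
- **Bracket:** yaw about 0.13 rad.
- **Jaw:** about (0.650, 0.064).
- **Front edge middle:** about (0.553, 0.051), roughly 13 mm short of home.
- **Wing:** yaw about -0.585 rad.

Next is a planner that prints the rows for each move.

```bash
cat >> h.py <<'E'
from scipy.spatial.transform import Rotation as R
def down(yaw):  # tool x down, tool z horizontal at yaw
    z=np.array([np.cos(yaw),np.sin(yaw),0]);x=np.array([0,0,-1.]);return R.from_matrix(np.c_[x,np.cross(z,x),z])
def plan(p,yaw=None,n=8):
    s=arm.read_state();q=R.from_quat(s["tool_rot"]);t=q if yaw is None else down(yaw)
    rv=(q.inv()*t).as_rotvec(); c=np.array(s["tcp_pos"]);d=(np.array(p)-c)/n*100
    for k in range(n):
        print([np.round((q*R.from_rotvec(rv*k/n)).inv().apply(d),2).tolist(),np.round(np.degrees(rv)/n,2).tolist()])
def show():
    s=arm.read_state();m=R.from_quat(s["tool_rot"]).as_matrix()
    print("t",s["clock"],"p",np.array(s["tcp_pos"]),"zyaw",np.arctan2(m[1,2],m[0,2]),"x",m[:,0],"q",np.array(s["joints"]),"F",np.array(s["wrist_force"]),"M",np.array(s["ft_torque"]),s["grip_width"])
E
python3 - <<'E'
from h import *
show(); a=.13
m=R.from_quat(arm.read_state()["tool_rot"]).as_matrix();print(m)
for y in(a+np.pi/2,a-np.pi/2):
  print(y);plan((.505,.045,.235),y,14)
E
```

```text
t 0.1 p [ 0.2558 -0.5422  0.2305] zyaw -1.1299612530053018 x [-0.0007  0.0014 -1.    ] q [-1.13    0.3142 -0.048   1.2102 -0.      1.5708] F [0.1666 0.3425 0.4782] M [-0.0242  0.0012 -0.0392] 0.08544032433356977
[[-0.0007  0.9044  0.4267]
 [ 0.0014  0.4267 -0.9044]
 [-1.     -0.     -0.0015]]
1.7007963267948965
[[-0.03, 3.4, -3.03], [-11.59, -0.0, -0.01]]
[[-0.03, 3.94, -2.29], [-11.59, -0.0, -0.01]]
[[-0.03, 4.32, -1.45], [-11.59, -0.0, -0.01]]
[[-0.03, 4.52, -0.55], [-11.59, -0.0, -0.01]]
[[-0.03, 4.54, 0.37], [-11.59, -0.0, -0.01]]
[[-0.03, 4.38, 1.27], [-11.59, -0.0, -0.01]]
[[-0.03, 4.03, 2.12], [-11.59, -0.0, -0.01]]
[[-0.03, 3.52, 2.89], [-11.59, -0.0, -0.01]]
[[-0.03, 2.87, 3.54], [-11.59, -0.0, -0.01]]
[[-0.03, 2.1, 4.04], [-11.59, -0.0, -0.01]]
[[-0.03, 1.25, 4.38], [-11.59, -0.0, -0.01]]
[[-0.03, 0.34, 4.54], [-11.59, -0.0, -0.01]]
[[-0.03, -0.58, 4.52], [-11.59, -0.0, -0.01]]
[[-0.03, -1.47, 4.31], [-11.59, -0.0, -0.01]]
-1.4407963267948967
[[-0.03, 3.4, -3.03], [1.27, -0.01, 0.0]]
[[-0.03, 3.33, -3.11], [1.27, -0.01, 0.0]]
[[-0.03, 3.26, -3.18], [1.27, -0.01, 0.0]]
[[-0.03, 3.19, -3.25], [1.27, -0.01, 0.0]]
[[-0.03, 3.12, -3.32], [1.27, -0.01, 0.0]]
[[-0.03, 3.04, -3.39], [1.27, -0.01, 0.0]]
[[-0.03, 2.97, -3.46], [1.27, -0.01, 0.0]]
[[-0.03, 2.89, -3.52], [1.27, -0.01, 0.0]]
[[-0.03, 2.81, -3.59], [1.27, -0.01, 0.0]]
[[-0.03, 2.73, -3.65], [1.27, -0.01, 0.0]]
[[-0.03, 2.65, -3.71], [1.27, -0.01, 0.0]]
[[-0.03, 2.57, -3.77], [1.27, -0.01, 0.0]]
[[-0.03, 2.48, -3.82], [1.27, -0.01, 0.0]]
[[-0.03, 2.4, -3.88], [1.27, -0.01, 0.0]]
```

Request:
carry_out(series=[[[0, 3.4, -3.05], [1.3, 0, 0], 1], [[0, 3.35, -3.1], [1.3, 0, 0], 1], [[0, 3.25, -3.2], [1.3, 0, 0], 1], [[0, 3.2, -3.25], [1.3, 0, 0], 1], [[0, 3.1, -3.3], [1.3, 0, 0], 1], [[0, 3.05, -3.4], [1.3, 0, 0], 1], [[0, 2.95, -3.45], [1.3, 0, 0], 1], [[0, 2.9, -3.5], [1.3, 0, 0], 1]], newtons=60)

```text
clock: 0.9
tcp_pos: [0.3992, -0.2057, 0.2312]
tool_rot: [0.432, 0.56, -0.432, 0.56]
wrist_force: [1.6, -0.3, -0.8]
grip_width: 0.0
```

Run:
```python
from h import *
show()
plan((.505,.045,.235),.13-np.pi/2,7)
```

```text
t 0.9 p [ 0.3992 -0.2057  0.2312] zyaw -1.3127634345050583 x [-0.0001  0.0001 -1.    ] q [-0.4759  0.0299 -0.3887  1.1523  0.0001  2.4076] F [ 1.6198 -0.3397 -0.807 ] M [ 0.0302 -0.0277  0.0181] 4.182240318761415e-05
[[-0.05, 2.38, -3.08], [1.05, -0.0, 0.0]]
[[-0.05, 2.32, -3.12], [1.05, -0.0, 0.0]]
[[-0.05, 2.26, -3.16], [1.05, -0.0, 0.0]]
[[-0.05, 2.2, -3.2], [1.05, -0.0, 0.0]]
[[-0.05, 2.14, -3.24], [1.05, -0.0, 0.0]]
[[-0.05, 2.08, -3.28], [1.05, -0.0, 0.0]]
[[-0.05, 2.02, -3.32], [1.05, -0.0, 0.0]]
```

Run:
```python
from h import *
s=arm.read_state();q=R.from_quat(s["tool_rot"]);c=np.array(s["tcp_pos"]);d=(np.array([.505,.045,.235])-c)/8*100
print([np.round((q*R.from_rotvec([np.radians(-8.5*k),0,0])).inv().apply(d),2).tolist() for k in range(8)])
```

```text
[[-0.05, 2.08, -2.69], [-0.05, 2.45, -2.36], [-0.05, 2.78, -1.97], [-0.05, 3.04, -1.54], [-0.05, 3.23, -1.07], [-0.05, 3.35, -0.58], [-0.05, 3.4, -0.08], [-0.05, 3.38, 0.42]]
```

Request:
carry_out(series=[[[0, 2.1, -2.7], [-8.5, 0, 0], 1], [[0, 2.45, -2.35], [-8.5, 0, 0], 1], [[0, 2.8, -1.95], [-8.5, 0, 0], 1], [[0, 3.05, -1.55], [-8.5, 0, 0], 1], [[0, 3.25, -1.05], [-8.5, 0, 0], 1], [[0, 3.35, -0.6], [-8.5, 0, 0], 1], [[0, 3.4, -0.1], [-8.5, 0, 0], 1], [[0, 3.4, 0.4], [-8.5, 0, 0], 1]])

```text
clock: 1.7
tcp_pos: [0.5049, 0.0454, 0.231]
tool_rot: [0.042, 0.706, -0.042, 0.706]
wrist_force: [1.5, -0.3, -1.0]
grip_width: -0.0001
```

Request:
carry_out(series=[[[0, 0, 0], [-8.5, 0, 0], 1], [[0, 0, 0], [-8.5, 0, 0], 1], [[0, 0, 0], [-8.5, 0, 0], 1], [[0, 0, 0], [-8.5, 0, 0], 1], [[0, 0, 0], [-8.5, 0, 0], 1], [[0, 0, 0], [-8.5, 0, 0], 1], [[0, 0, 0], [-8.5, 0, 0], 1], [[0, 0, 0], [-8.5, 0, 0], 1]])

```text
clock: 2.5
tcp_pos: [0.5044, 0.044, 0.2309]
tool_rot: [-0.36, 0.609, 0.36, 0.608]
wrist_force: [0.4, -0.5, 0.4]
grip_width: 0.0001
```

Run:
```python
from h import *
show()
plan((.505,.045,.20),.13+np.pi/2,6)
i=arm.camera_info("wrist");print(i["fx"],i["cx"],i["cy"]);print(np.array(i["pose"]))
im=arm.camera("wrist"); np.save("w1pose.npy",np.array(i["pose"]))
cv2.imwrite("pics/w1.png",im)
```

```text
t 2.5 p [0.5044 0.044  0.2309] zyaw 1.068265640585834 x [-0.0009 -0.0001 -1.    ] q [ 0.087   0.1387 -0.2695  1.1635  0.      0.5895] F [ 0.4355 -0.4672  0.4424] M [-0.0105 -0.0413  0.0383] 0.00014204333234634297
[[0.51, -0.0, 0.02], [-6.04, -0.0, -0.01]]
[[0.51, -0.0, 0.02], [-6.04, -0.0, -0.01]]
[[0.51, -0.0, 0.02], [-6.04, -0.0, -0.01]]
[[0.51, -0.01, 0.02], [-6.04, -0.0, -0.01]]
[[0.51, -0.01, 0.02], [-6.04, -0.0, -0.01]]
[[0.51, -0.01, 0.02], [-6.04, -0.0, -0.01]]
309.70691628693146 322.95183204990207 199.9514559190054
[[ 0.4814 -0.8462 -0.2286  0.4477]
 [ 0.8765  0.465   0.1246  0.0761]
 [ 0.0009 -0.2603  0.9655  0.3733]
 [ 0.      0.      0.      1.    ]]
```

View pics/w1.png

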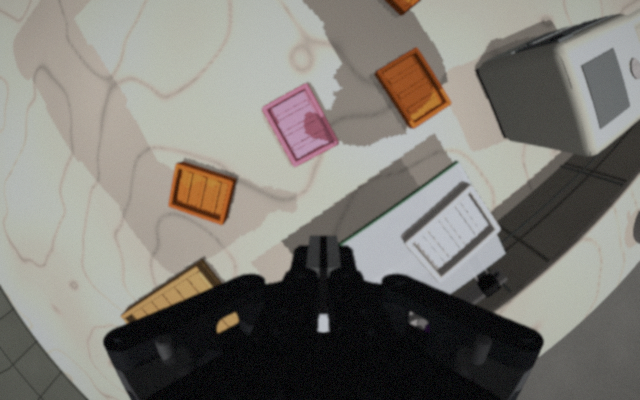

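The wrist view shows the shelf's front edge running from about (343,242) to its left corner at (457,163), with the dish upright. I'll project these points as a cross-check.

```bash
cat >> h.py <<'E'
def wpix(u,v,z,P,f=309.707,cx=322.952,cy=199.951):
    a,b=u-cx,v-cy;r=np.hypot(a,b);th=r/f;d=P[:3,:3]@np.array([np.sin(th)*a/r,-np.sin(th)*b/r,-np.cos(th)])
    return P[:3,3]+d*(z-P[2,3])/d[2]
E
python3 - <<'E'
from h import *
P=np.load("w1pose.npy")
for u,v in [(343,242),(400,203),(457,163)]: print(wpix(u,v,.108,P))
E
```

```text
[0.5549 0.0388 0.108 ]
[0.5467 0.1019 0.108 ]
[0.539 0.167 0.108]
```

Request:
carry_out(series=[[[2.0, 0, 0], [-7.2, 0, 0], 1], [[2.0, 0, 0], [-7.2, 0, 0], 1], [[2.0, 0, 0], [-7.2, 0, 0], 1], [[2.0, 0, 0], [-7.2, 0, 0], 1], [[2.0, 0, 0], [-7.2, 0, 0], 1], [[2.0, 0, 0], [0, 0, 0], 1], [[1.7, 0, 0], [0, 0, 0], 1], [[0, 0, 0], [0, 0, 0], 1]])

```text
clock: 3.35
tcp_pos: [0.5025, 0.0438, 0.0919]
tool_rot: [-0.527, 0.471, 0.53, 0.469]
wrist_force: [-0.6, -0.2, 0.4]
grip_width: 0.0
```

Run:
```python
from h import *
show(); plan((.537,.0489,.0935),.13+np.pi/2,8)
```

```text
t 3.35 p [0.5025 0.0438 0.0919] zyaw 1.6881376481085404 x [-0.0048 -0.0004 -1.    ] q [ 0.087   0.243  -0.4781  0.8546 -0.     -0.0304] F [-0.5948 -0.1594  0.4031] M [0.0683 0.0406 0.0029] 1.7893098890581965e-05
[[-0.02, -0.44, 0.01], [-0.09, 0.0, -0.03]]
[[-0.02, -0.44, 0.01], [-0.09, 0.0, -0.03]]
[[-0.02, -0.44, 0.01], [-0.09, 0.0, -0.03]]
[[-0.02, -0.44, 0.01], [-0.09, 0.0, -0.03]]
[[-0.02, -0.44, 0.01], [-0.09, 0.0, -0.03]]
[[-0.02, -0.44, 0.01], [-0.09, 0.0, -0.03]]
[[-0.02, -0.44, 0.01], [-0.09, 0.0, -0.03]]
[[-0.02, -0.44, 0.01], [-0.09, 0.0, -0.03]]
```

Request:
carry_out(series=[[[0, -0.7, 0], [0, 0, 0], 1], [[0, -0.7, 0], [0, 0, 0], 1], [[0, -0.7, 0], [0, 0, 0], 1], [[0, -0.5, 0], [0, 0, 0], 1], [[0, -0.3, 0], [0, 0, 0], 1], [[0, -0.2, 0], [0, 0, 0], 1], [[0, -0.2, 0], [0, 0, 0], 1], [[0, -0.1, 0], [0, 0, 0], 1]])

```text
clock: 4.15
tcp_pos: [0.5386, 0.0481, 0.0943]
tool_rot: [-0.529, 0.469, 0.529, 0.469]
wrist_force: [-0.1, 0.3, -0.2]
grip_width: 0.0002
```

Request:
carry_out(series=[[[0, -0.1, 0], [0, 0, 0], 1], [[0, -0.1, 0], [0, 0, 0], 1], [[0, -0.1, 0], [0, 0, 0], 1], [[0, -0.1, 0], [0, 0, 0], 1], [[0, -0.1, 0], [0, 0, 0], 1], [[0, -0.1, 0], [0, 0, 0], 1], [[0, -0.1, 0], [0, 0, 0], 1], [[0, -0.1, 0], [0, 0, 0], 1]])

```text
clock: 4.95
tcp_pos: [0.5464, 0.049, 0.0942]
tool_rot: [-0.529, 0.469, 0.529, 0.469]
wrist_force: [-1.4, 0.1, 0.7]
grip_width: -0.0001
```

Request:
carry_out(series=[[[0, -0.1, 0], [0, 0, 0], 1], [[0, -0.1, 0], [0, 0, 0], 1], [[0, -0.1, 0], [0, 0, 0], 1], [[0, 0, 0], [0, 0, 0], 1], [[0, 0, 0], [0, 0, 0], 1], [[0, 0, 0], [0, 0, 0], 1], [[0, 0, 0], [0, 0, 0], 1], [[0, 0, 0], [0, 0, 0], 1]])

```text
clock: 5.75
tcp_pos: [0.5497, 0.0494, 0.0944]
tool_rot: [0.529, -0.469, -0.529, -0.469]
wrist_force: [-0.8, -1.0, 0.1]
grip_width: -0.0001
```

Request:
carry_out(series=[[[0, -0.1, 0], [0, 0, 0], 1], [[0, -0.1, 0], [0, 0, 0], 1], [[0, -0.1, 0], [0, 0, 0], 1], [[0, -0.1, 0], [0, 0, 0], 1], [[0, 0, 0], [0, 0, 0], 1], [[0, 0, 0], [0, 0, 0], 1], [[0, 0, 0], [0, 0, 0], 1], [[0, 0, 0], [0, 0, 0], 1]])

```text
clock: 6.55
tcp_pos: [0.5536, 0.0499, 0.0944]
tool_rot: [0.529, -0.469, -0.529, -0.469]
wrist_force: [0.2, 0.6, 0.5]
grip_width: 0.0002
```

No contact force yet, so I'll look before going on.

Run:
```python
from h import *
cv2.imwrite("pics/top1.png",arm.camera("top"));s=arm.camera("side");cv2.imwrite("pics/side1.png",s)
a=cv2.imread("pics/top1.png")[125:215,250:360]
b=s[140:230,210:350]
cv2.imwrite("pics/c2.png",np.vstack([cv2.resize(a,(400,327),interpolation=2),cv2.resize(b,(400,257),interpolation=2)]))
```

```text
(no output)
```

View pics/c2.png

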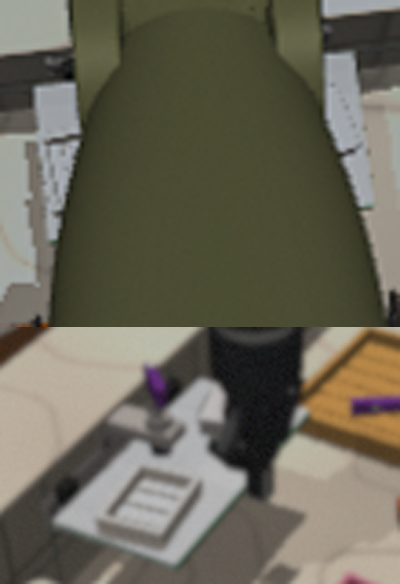

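The side view shows the fingers at the front edge. In the top view the front corners moved up about 3.8 px, so the shelf has already slid. I'll work out how far.

Run:
```python
from h import *
for n in("top0","top1"):
    a=cv2.imread(f"pics/{n}.png")[125:215,250:275]; b=cv2.imread(f"pics/{n}.png")[125:215,340:365]
    cv2.imwrite(f"pics/{n}c.png",np.hstack([cv2.resize(a,None,fx=6,fy=6,interpolation=2),cv2.resize(b,None,fx=6,fy=6,interpolation=2)]))
cv2.imwrite("pics/c3.png",np.hstack([cv2.imread("pics/top0c.png"),cv2.imread("pics/top1c.png")]))
show()
```

```text
t 6.65 p [0.5536 0.0499 0.0944] zyaw 1.6903844504662757 x [ 0.0003  0.0001 -1.    ] q [ 0.0898  0.3242 -0.3598  0.8865  0.     -0.0298] F [-0.3376 -0.2662 -0.5456] M [-0.0122  0.1079 -0.0005] -6.811358024310995e-05
```

View pics/c3.png

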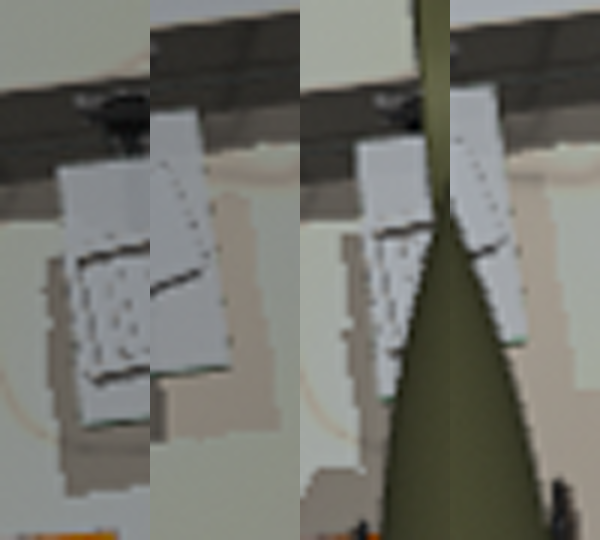

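It has slid about 10.5 mm on both sides. I'll keep going in small steps until the force climbs.

Request:
carry_out(series=[[[0, -0.05, 0], [0, 0, 0], 1], [[0, -0.05, 0], [0, 0, 0], 1], [[0, -0.05, 0], [0, 0, 0], 1], [[0, -0.05, 0], [0, 0, 0], 1], [[0, 0, 0], [0, 0, 0], 1], [[0, 0, 0], [0, 0, 0], 1], [[0, 0, 0], [0, 0, 0], 1], [[0, 0, 0], [0, 0, 0], 1]])

```text
clock: 7.45
tcp_pos: [0.5555, 0.0501, 0.0943]
tool_rot: [0.529, -0.469, -0.529, -0.469]
wrist_force: [-1.7, 0.2, -0.3]
grip_width: 0.0001
```

Request:
carry_out(series=[[[0, -0.05, 0], [0, 0, 0], 1], [[0, -0.05, 0], [0, 0, 0], 1], [[0, -0.05, 0], [0, 0, 0], 1], [[0, -0.05, 0], [0, 0, 0], 1], [[0, 0, 0], [0, 0, 0], 1], [[0, 0, 0], [0, 0, 0], 1], [[0, 0, 0], [0, 0, 0], 1], [[0, 0, 0], [0, 0, 0], 1]])

```text
clock: 8.25
tcp_pos: [0.5566, 0.0503, 0.094]
tool_rot: [-0.529, 0.47, 0.529, 0.469]
wrist_force: [-5.4, -1.0, 1.6]
grip_width: -0.0001
```

Request:
carry_out(series=[[[0, -0.05, 0], [0, 0, 0], 1], [[0, -0.05, 0], [0, 0, 0], 1], [[0, 0, 0], [0, 0, 0], 1], [[0, 0, 0], [0, 0, 0], 1], [[0, 0, 0], [0, 0, 0], 1], [[0, 0, 0], [0, 0, 0], 1], [[0, 0, 0], [0, 0, 0], 1], [[0, 0, 0], [0, 0, 0], 1]])

```text
clock: 9.05
tcp_pos: [0.5565, 0.0504, 0.0937]
tool_rot: [-0.528, 0.47, 0.53, 0.468]
wrist_force: [-7.0, -0.1, 2.4]
grip_width: 0.0
```

Request:
carry_out(series=[[[0, -0.05, 0], [0, 0, 0], 1], [[0, -0.05, 0], [0, 0, 0], 1], [[0, 0, 0], [0, 0, 0], 1], [[0, 0, 0], [0, 0, 0], 1], [[0, 0, 0], [0, 0, 0], 1], [[0, 0, 0], [0, 0, 0], 1], [[0, 0, 0], [0, 0, 0], 1], [[0, 0, 0], [0, 0, 0], 1]])

```text
clock: 9.85
tcp_pos: [0.5566, 0.0504, 0.0934]
tool_rot: [-0.528, 0.47, 0.53, 0.468]
wrist_force: [-9.8, -1.4, 1.9]
grip_width: -0.0002
```

Request:
carry_out(series=[[[0, -0.05, 0], [0, 0, 0], 1], [[0, -0.05, 0], [0, 0, 0], 1], [[0, -0.05, 0], [0, 0, 0], 1], [[0, -0.05, 0], [0, 0, 0], 1], [[0, 0, 0], [0, 0, 0], 1], [[0, 0, 0], [0, 0, 0], 1], [[0, 0, 0], [0, 0, 0], 1], [[0, 0, 0], [0, 0, 0], 1]])

```text
clock: 10.65
tcp_pos: [0.5566, 0.0504, 0.0927]
tool_rot: [-0.527, 0.471, 0.531, 0.467]
wrist_force: [-12.7, -2.0, 3.0]
grip_width: -0.0001
```

Run:
```python
from h import *
show(); print(.6847-.1323*0.9915, np.hypot(.6847-.5566,.068-.0504))
```

```text
t 10.65 p [0.5566 0.0504 0.0927] zyaw 1.6904818611543853 x [-0.0087 -0.0007 -1.    ] q [ 0.0903  0.338  -0.3443  0.8972  0.0001 -0.0294] F [-12.7352  -2.0343   2.987 ] M [-0.3475  2.7556  0.0849] -9.133647190369014e-05
0.55352455 0.1293034028941234
```

Request:
carry_out(series=[[[0, -0.05, 0], [0, 0, 0], 1], [[0, -0.05, 0], [0, 0, 0], 1], [[0, -0.05, 0], [0, 0, 0], 1], [[0, 0, 0], [0, 0, 0], 1], [[0, 0, 0], [0, 0, 0], 1], [[0, 0, 0], [0, 0, 0], 1], [[0, 0, 0], [0, 0, 0], 1], [[0, 0, 0], [0, 0, 0], 1]])

```text
clock: 11.45
tcp_pos: [0.5566, 0.0504, 0.0922]
tool_rot: [-0.526, 0.472, 0.532, 0.466]
wrist_force: [-16.4, -2.3, 3.4]
grip_width: -0.0001
```

Request:
carry_out(series=[[[0, 0.2, 0], [0, 0, 0], 1], [[0, 0.3, 0], [0, 0, 0], 1], [[0, 0.5, 0], [0, 0, 0], 1], [[0, 1, 0], [0, 0, 0], 1], [[0, 1.5, 0], [0, 0, 0], 1], [[-2, 2, 0], [-8.5, 0, 0], 1], [[-4, 2, 0], [-8.5, 0, 0], -1], [[-4, 1, 0], [-8.5, 0, 0], -1]])

```text
clock: 12.25
tcp_pos: [0.4777, 0.0349, 0.1952]
tool_rot: [-0.62, 0.339, 0.621, 0.339]
wrist_force: [1.0, -0.6, 0.4]
grip_width: 0.0283
```

Run:
```python
from h import *
show(); cv2.imwrite("pics/top2.png",arm.camera("top"))
```

```text
t 12.25 p [0.4777 0.0349 0.1952] zyaw 2.141810579616914 x [-0.0011 -0.     -1.    ] q [ 0.0729  0.1071 -0.389   1.0757  0.0001 -0.4981] F [ 1.0482 -0.5814  0.3849] M [ 0.0294 -0.0654  0.0172] 0.028267430387935766
```

Run:
```python
import cv2
a=cv2.imread("pics/top2.png")[125:205,250:360]
cv2.imwrite("pics/c4.png",cv2.resize(a,None,fx=7,fy=7,interpolation=cv2.INTER_CUBIC))
```

```text
(no output)
```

View pics/c4.png

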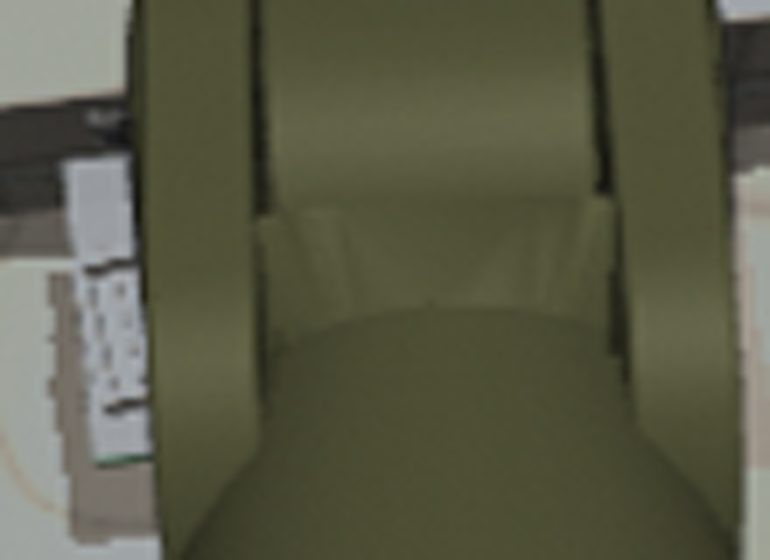

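The arm hides most of this view. The left edge shows the shelf about 5 px (13 mm) further back than at the start, which agrees with the hard stop I felt at 16 N. Now I'll locate the wing by triangulating its purple blob from the first pictures.

Run:
```python
from h import *
def blob(n,x0,x1,y0,y1):
    im=cv2.imread(f"pics/{n}0.png")[y0:y1,x0:x1].astype(float)
    k=8;im=cv2.resize(im,None,fx=k,fy=k,interpolation=2)
    p=(im[...,0]+im[...,2])/2-im[...,1]; m=(p>.4*p.max()).astype(np.uint8)
    n_,l,st,c=cv2.connectedComponentsWithStats(m);j=1+np.argmax(st[1:,4]);
    r=cv2.minAreaRect(np.argwhere(l==j)[:,::-1].astype(np.float32))
    cv=lambda q:((q[0]+.5)/k-.5+x0,(q[1]+.5)/k-.5+y0)
    return cv(c[j]),[cv(q) for q in cv2.boxPoints(r)],p.max()
def ray(n,u,v):
    a=pix(n,u,v,.1);b=pix(n,u,v,.2);return a,(b-a)/np.linalg.norm(b-a)
ct,bt,_=blob("top",285,320,130,165);cs,bs,_=blob("side",250,285,140,190)
print(ct,bt,cs,bs)
a,d=ray("top",*ct);b,e=ray("side",*cs)
t=np.linalg.lstsq(np.c_[d,-e],b-a,rcond=None)[0];print(a+d*t[0],b+e*t[1])
for z in(.181,.193): print(z,pix("top",*ct,z),[pix("top",*q,z)[:2] for q in bt])
q=[np.array(x) for x in bt]
q=[pix("top",*x,.19) for x in bt]
for i in range(4):
    v=q[(i+1)%4]-q[i];print(np.linalg.norm(v),np.degrees(np.arctan2(v[1],v[0])))
```

```text
(np.float64(302.3469986807388), np.float64(145.5502308707124)) [(np.float32(295.5541), np.float32(149.95697)), (np.float32(307.05884), np.float32(136.46103)), (np.float32(310.4435), np.float32(139.34631)), (np.float32(298.93878), np.float32(152.84227))] (np.float64(264.4335781517399), np.float64(159.65498431260696)) [(np.float32(258.9467), np.float32(155.13074)), (np.float32(263.9533), np.float32(152.44426)), (np.float32(270.31833), np.float32(164.30632)), (np.float32(265.3117), np.float32(166.99281))]
[0.6509 0.066  0.1821] [0.6495 0.0652 0.1816]
0.181 [0.6512 0.066  0.181 ] [array([0.6393, 0.0829]), array([0.6756, 0.0547]), array([0.6681, 0.046 ]), array([0.6319, 0.0741])]
0.193 [0.647  0.0655 0.193 ] [array([0.6352, 0.0821]), array([0.6711, 0.0543]), array([0.6637, 0.0457]), array([0.6279, 0.0735])]
0.04554086575970422 -37.783725560230565
0.011446297381339609 -130.92375814834895
0.04546440040588963 142.11436392905043
0.011361588140003053 49.43929942635723
```

Triangulation puts the wing at (0.651, 0.0645, 0.182), 45.5 x 11.4 mm, with yaw -37.8°. Its size and height match the description. Now I'll move above it.

Run:
```python
from h import *
s=arm.read_state();q=R.from_quat(s["tool_rot"]);c=np.array(s["tcp_pos"])
d=(np.array([.651,.0642,.26])-c)/8*100
print([np.round((q*R.from_rotvec([np.radians(-8.5*k),0,0])).inv().apply(d),2).tolist() for k in range(8)])
```

```text
[[-0.7, -1.99, -0.85], [-0.7, -1.84, -1.14], [-0.7, -1.65, -1.4], [-0.7, -1.43, -1.63], [-0.7, -1.17, -1.82], [-0.7, -0.89, -1.97], [-0.7, -0.59, -2.08], [-0.7, -0.27, -2.15]]
```

Request:
carry_out(series=[[[-0.9, -2.0, -0.85], [-8.5, 0, 0], -1], [[-0.9, -1.85, -1.15], [-8.5, 0, 0], -1], [[-0.7, -1.65, -1.4], [-8.5, 0, 0], -1], [[-0.7, -1.45, -1.65], [-8.5, 0, 0], -1], [[-0.6, -1.15, -1.8], [-8.5, 0, 0], -1], [[-0.6, -0.9, -1.95], [-8.5, 0, 0], -1], [[-0.6, -0.6, -2.1], [-8.5, 0, 0], -1], [[-0.6, -0.25, -2.15], [-8.5, 0, 0], -1]])

```text
clock: 13.1
tcp_pos: [0.6525, 0.0628, 0.2509]
tool_rot: [0.705, 0.066, -0.703, 0.066]
wrist_force: [-0.4, 0.2, -0.4]
grip_width: 0.0853
```

Run:
```python
from h import *
show(); plan((.651,.0642,.215),-.655+np.pi/2+np.pi,6)
```

```text
t 13.1 p [0.6525 0.0628 0.2509] zyaw -2.9554116741649183 x [ 0.002   0.0003 -1.    ] q [ 0.096   0.4139  0.1398  1.2947  0.0001 -1.661 ] F [-0.368   0.2195 -0.3508] M [-0.0012 -0.0057  0.0335] 0.08528627810809279
[[0.6, -0.03, 0.02], [-6.97, -0.02, -0.01]]
[[0.6, -0.03, 0.02], [-6.97, -0.02, -0.01]]
[[0.6, -0.03, 0.01], [-6.97, -0.02, -0.01]]
[[0.6, -0.03, 0.01], [-6.97, -0.02, -0.01]]
[[0.6, -0.03, 0.01], [-6.97, -0.02, -0.01]]
[[0.6, -0.03, 0.0], [-6.97, -0.02, -0.01]]
```

Request:
carry_out(series=[[[0.6, -0.03, 0.02], [-7, 0, 0], -1], [[0.6, -0.03, 0.02], [-7, 0, 0], -1], [[0.6, -0.03, 0], [-7, 0, 0], -1], [[0.6, -0.03, 0], [-7, 0, 0], -1], [[0.6, -0.03, 0], [-7, 0, 0], -1], [[0.6, -0.03, 0], [-7, 0, 0], -1], [[0, 0, 0], [0, 0, 0], -1], [[0, 0, 0], [0, 0, 0], -1]])

```text
clock: 13.9
tcp_pos: [0.6501, 0.0641, 0.2146]
tool_rot: [0.635, 0.311, -0.635, 0.311]
wrist_force: [0.3, 0.2, 0.4]
grip_width: 0.0855
```

Run:
```python
from h import *
show(); plan((.651,.0642,.163),-.655+np.pi/2+np.pi,8)
im=arm.camera("wrist");cv2.imwrite("pics/w2.png",im[150:400,120:520])
```

```text
t 13.9 p [0.6501 0.0641 0.2146] zyaw -2.2310057411535067 x [ 0.0009  0.0002 -1.    ] q [ 0.0982  0.4208  0.068   1.217   0.0001 -2.3831] F [0.3191 0.1564 0.362 ] M [ 0.0285 -0.0373  0.0181] 0.08549657703669082
[[0.65, 0.01, -0.01], [-0.04, -0.01, -0.0]]
[[0.65, 0.01, -0.01], [-0.04, -0.01, -0.0]]
[[0.65, 0.01, -0.01], [-0.04, -0.01, -0.0]]
[[0.65, 0.01, -0.01], [-0.04, -0.01, -0.0]]
[[0.65, 0.01, -0.01], [-0.04, -0.01, -0.0]]
[[0.65, 0.01, -0.01], [-0.04, -0.01, -0.0]]
[[0.65, 0.01, -0.01], [-0.04, -0.01, -0.0]]
[[0.65, 0.01, -0.01], [-0.04, -0.01, -0.0]]
```

View pics/w2.png

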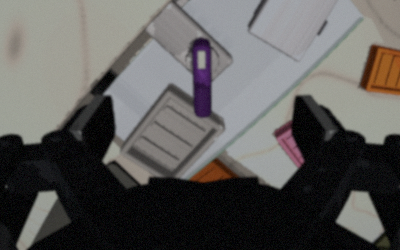

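The wrist crop shows the wing centred between the open fingers (column 203 + 120 = 323, against cx = 323) and lined up with the pads, with the white mark at the far end. I'll descend and pinch.

Request:
carry_out(series=[[[0.8, 0, 0], [0, 0, 0], -1], [[0.8, 0, 0], [0, 0, 0], -1], [[0.8, 0, 0], [0, 0, 0], -1], [[0.8, 0, 0], [0, 0, 0], -1], [[0.8, 0, 0], [0, 0, 0], -1], [[0.8, 0, 0], [0, 0, 0], -1], [[0.35, 0, 0], [0, 0, 0], -1], [[0, 0, 0], [0, 0, 0], -1]])

```text
clock: 14.75
tcp_pos: [0.6495, 0.064, 0.162]
tool_rot: [-0.634, -0.312, 0.635, -0.312]
wrist_force: [-0.5, 0.3, -0.2]
grip_width: 0.0854
```

Request:
carry_out(series=[[[0, 0, 0], [0, 0, 0], 1], [[0, 0, 0], [0, 0, 0], 1], [[0, 0, 0], [0, 0, 0], 1], [[0, 0, 0], [0, 0, 0], 1], [[0, 0, 0], [0, 0, 0], 1], [[0, 0, 0], [0, 0, 0], 1], [[0, 0, 0], [0, 0, 0], 1], [[0, 0, 0], [0, 0, 0], 1]], newtons=60)

```text
clock: 15.55
tcp_pos: [0.6504, 0.0645, 0.1632]
tool_rot: [0.635, 0.312, -0.634, 0.312]
wrist_force: [1.7, 2.5, 2.3]
grip_width: 0.01
```

Run:
```python
from h import *
show()
```

```text
t 15.55 p [0.6504 0.0645 0.1632] zyaw -2.2273337014284493 x [ 0.0011  0.0008 -1.    ] q [ 0.0985  0.4446 -0.0146  1.1104  0.0007 -2.3865] F [1.6634 2.5115 2.2528] M [ 0.5645 -0.342   0.1945] 0.010015875429092897
```

```bash
cat > r.py <<'E'
from h import *
s=arm.read_state();m=R.from_quat(s["tool_rot"]).as_matrix()
l="t %.2f p %s zyaw %.4f j6 %.4f F %s M %s eff6 %.3f w %.4f"%(s["clock"],np.array(s["tcp_pos"]),np.arctan2(m[1,2],m[0,2]),s["joints"][5],np.array(s["wrist_force"]).round(1),np.array(s["ft_torque"]).round(3),s["effort"][5],s["grip_width"])
print(l);open("log","a").write(l+"\n")
E
python3 r.py
```

```text
t 15.55 p [0.6504 0.0645 0.1632] zyaw -2.2273 j6 -2.3865 F [1.7 2.5 2.3] M [ 0.564 -0.342  0.194] eff6 0.198 w 0.0100
```

Request:
carry_out(series=[[[0.02, 0, 0], [7.16, 0, 0], 1], [[0.02, 0, 0], [7.16, 0, 0], 1], [[0, 0, 0], [0, 0, 0], 1], [[0, 0, 0], [0, 0, 0], 1], [[0, 0, 0], [0, 0, 0], 1], [[0, 0, 0], [0, 0, 0], 1], [[0, 0, 0], [0, 0, 0], 1], [[0, 0, 0], [0, 0, 0], 1]])

```text
clock: 16.35
tcp_pos: [0.6506, 0.0647, 0.1628]
tool_rot: [0.669, 0.232, -0.668, 0.231]
wrist_force: [3.8, 4.6, 1.6]
grip_width: 0.01
```

```bash
python3 r.py
```

```text
t 16.35 p [0.6506 0.0647 0.1628] zyaw -2.4748 j6 -2.1391 F [3.8 4.6 1.6] M [ 0.902 -0.645 -0.268] eff6 -0.217 w 0.0100
```

Request:
carry_out(series=[[[0.02, 0, 0], [7.16, 0, 0], 1], [[0.02, 0, 0], [7.16, 0, 0], 1], [[0, 0, 0], [0, 0, 0], 1], [[0, 0, 0], [0, 0, 0], 1], [[0, 0, 0], [0, 0, 0], 1], [[0, 0, 0], [0, 0, 0], 1], [[0, 0, 0], [0, 0, 0], 1], [[0, 0, 0], [0, 0, 0], 1]])

```text
clock: 17.15
tcp_pos: [0.6508, 0.0649, 0.1624]
tool_rot: [0.693, 0.147, -0.691, 0.146]
wrist_force: [3.9, 5.1, 0.7]
grip_width: 0.0101
```

```bash
python3 r.py
```

```text
t 17.15 p [0.6508 0.0649 0.1624] zyaw -2.7245 j6 -1.8893 F [3.9 5.1 0.7] M [ 1.062 -0.754 -0.19 ] eff6 -0.161 w 0.0101
```

Request:
carry_out(series=[[[0.02, 0, 0], [7.16, 0, 0], 1], [[0.02, 0, 0], [7.16, 0, 0], 1], [[0, 0, 0], [0, 0, 0], 1], [[0, 0, 0], [0, 0, 0], 1], [[0, 0, 0], [0, 0, 0], 1], [[0, 0, 0], [0, 0, 0], 1], [[0, 0, 0], [0, 0, 0], 1], [[0, 0, 0], [0, 0, 0], 1]])

```text
clock: 17.95
tcp_pos: [0.6511, 0.065, 0.162]
tool_rot: [0.705, 0.06, -0.704, 0.058]
wrist_force: [3.9, 5.8, 0.2]
grip_width: 0.0094
```

```bash
python3 r.py
```

```text
t 17.95 p [0.6511 0.065  0.162 ] zyaw -2.9744 j6 -1.6393 F [3.9 5.8 0.2] M [ 1.082 -0.935 -0.08 ] eff6 -0.160 w 0.0094
```

Free turning so far. There's about 7 N of side load, so I'll shift the tool slightly towards the axis and go on.

Request:
carry_out(series=[[[0.02, -0.12, -0.12], [7.16, 0, 0], 1], [[0.02, 0, 0], [7.16, 0, 0], 1], [[0, 0, 0], [0, 0, 0], 1], [[0, 0, 0], [0, 0, 0], 1], [[0, 0, 0], [0, 0, 0], 1], [[0, 0, 0], [0, 0, 0], 1], [[0, 0, 0], [0, 0, 0], 1], [[0, 0, 0], [0, 0, 0], 1]])

```text
clock: 18.75
tcp_pos: [0.6514, 0.0652, 0.1615]
tool_rot: [0.707, -0.03, -0.706, -0.03]
wrist_force: [4.5, 0.8, 2.5]
grip_width: 0.0102
```

```bash
python3 r.py
```

```text
t 18.75 p [0.6514 0.0652 0.1615] zyaw 3.0561 j6 -1.3853 F [4.5 0.8 2.5] M [ 0.09  -0.979 -0.094] eff6 -0.098 w 0.0102
```

Request:
carry_out(series=[[[0.02, 0, 0], [7.16, 0, 0], 1], [[0.02, 0, 0], [7.16, 0, 0], 1], [[0, 0, 0], [0, 0, 0], 1], [[0, 0, 0], [0, 0, 0], 1], [[0, 0, 0], [0, 0, 0], 1], [[0, 0, 0], [0, 0, 0], 1], [[0, 0, 0], [0, 0, 0], 1], [[0, 0, 0], [0, 0, 0], 1]])

```text
clock: 19.55
tcp_pos: [0.6517, 0.0652, 0.1612]
tool_rot: [0.698, -0.118, -0.697, -0.118]
wrist_force: [6.7, -0.3, 2.1]
grip_width: 0.01
```

```bash
python3 r.py
```

```text
t 19.55 p [0.6517 0.0652 0.1612] zyaw 2.8059 j6 -1.1351 F [ 6.7 -0.3  2.1] M [ 0.063 -1.236 -0.172] eff6 -0.164 w 0.0100
```

Request:
carry_out(series=[[[0.02, 0, 0], [7.16, 0, 0], 1], [[0.02, 0, 0], [7.16, 0, 0], 1], [[0, 0, 0], [0, 0, 0], 1], [[0, 0, 0], [0, 0, 0], 1], [[0, 0, 0], [0, 0, 0], 1], [[0, 0, 0], [0, 0, 0], 1], [[0, 0, 0], [0, 0, 0], 1], [[0, 0, 0], [0, 0, 0], 1]])

```text
clock: 20.35
tcp_pos: [0.652, 0.065, 0.1608]
tool_rot: [0.678, -0.204, -0.676, -0.204]
wrist_force: [7.9, 0.2, 1.8]
grip_width: 0.0101
```

```bash
python3 r.py
```

```text
t 20.35 p [0.652  0.065  0.1608] zyaw 2.5558 j6 -0.8852 F [7.9 0.2 1.8] M [ 0.037 -1.398 -0.166] eff6 -0.163 w 0.0101
```

Request:
carry_out(series=[[[0.02, -0.08, -0.12], [7.16, 0, 0], 1], [[0.02, 0, 0], [7.16, 0, 0], 1], [[0, 0, 0], [0, 0, 0], 1], [[0, 0, 0], [0, 0, 0], 1], [[0, 0, 0], [0, 0, 0], 1], [[0, 0, 0], [0, 0, 0], 1], [[0, 0, 0], [0, 0, 0], 1], [[0, 0, 0], [0, 0, 0], 1]])

```text
clock: 21.15
tcp_pos: [0.6524, 0.0649, 0.1603]
tool_rot: [0.647, -0.286, -0.646, -0.286]
wrist_force: [3.5, -0.8, 5.2]
grip_width: 0.0102
```

```bash
python3 r.py
```

```text
t 21.15 p [0.6524 0.0649 0.1603] zyaw 2.3086 j6 -0.6383 F [ 3.5 -0.8  5.2] M [-0.226 -0.66  -0.175] eff6 -0.225 w 0.0102
```

Request:
carry_out(series=[[[0.02, 0, 0], [7.16, 0, 0], 1], [[0.02, 0, 0], [7.16, 0, 0], 1], [[0, 0, 0], [0, 0, 0], 1], [[0, 0, 0], [0, 0, 0], 1], [[0, 0, 0], [0, 0, 0], 1], [[0, 0, 0], [0, 0, 0], 1], [[0, 0, 0], [0, 0, 0], 1], [[0, 0, 0], [0, 0, 0], 1]])

```text
clock: 21.95
tcp_pos: [0.6526, 0.0647, 0.1601]
tool_rot: [0.606, -0.365, -0.606, -0.364]
wrist_force: [3.0, -2.8, 5.0]
grip_width: 0.0101
```

```bash
python3 r.py
```

```text
t 21.95 p [0.6526 0.0647 0.1601] zyaw 2.0587 j6 -0.3884 F [ 3.  -2.8  5. ] M [-0.392 -0.696 -0.166] eff6 -0.159 w 0.0101
```

Request:
carry_out(series=[[[0.02, 0, 0], [7.16, 0, 0], 1], [[0.02, 0, 0], [7.16, 0, 0], 1], [[0, 0, 0], [0, 0, 0], 1], [[0, 0, 0], [0, 0, 0], 1], [[0, 0, 0], [0, 0, 0], 1], [[0, 0, 0], [0, 0, 0], 1], [[0, 0, 0], [0, 0, 0], 1], [[0, 0, 0], [0, 0, 0], 1]])

```text
clock: 22.75
tcp_pos: [0.6527, 0.0644, 0.1598]
tool_rot: [0.556, -0.437, -0.555, -0.437]
wrist_force: [3.3, -2.5, 6.4]
grip_width: 0.0103
```

```bash
python3 r.py
```

```text
t 22.75 p [0.6527 0.0644 0.1598] zyaw 1.8086 j6 -0.1386 F [ 3.3 -2.5  6.4] M [-0.522 -0.741 -0.078] eff6 -0.138 w 0.0103
```

Request:
carry_out(series=[[[0.02, 0, 0], [7.16, 0, 0], 1], [[0.02, 0, 0], [7.16, 0, 0], 1], [[0, 0, 0], [0, 0, 0], 1], [[0, 0, 0], [0, 0, 0], 1], [[0, 0, 0], [0, 0, 0], 1], [[0, 0, 0], [0, 0, 0], 1], [[0, 0, 0], [0, 0, 0], 1], [[0, 0, 0], [0, 0, 0], 1]])

```text
clock: 23.55
tcp_pos: [0.6528, 0.0641, 0.1597]
tool_rot: [-0.498, 0.503, 0.496, 0.503]
wrist_force: [2.6, -2.9, 8.7]
grip_width: 0.01
```

```bash
python3 r.py
```

```text
t 23.55 p [0.6528 0.0641 0.1597] zyaw 1.5585 j6 0.1113 F [ 2.6 -2.9  8.7] M [-0.794 -0.636 -0.124] eff6 -0.115 w 0.0100
```

Request:
carry_out(series=[[[0.02, 0, 0], [7.16, 0, 0], 1], [[0.02, 0, 0], [7.16, 0, 0], 1], [[0, 0, 0], [0, 0, 0], 1], [[0, 0, 0], [0, 0, 0], 1], [[0, 0, 0], [0, 0, 0], 1], [[0, 0, 0], [0, 0, 0], 1], [[0, 0, 0], [0, 0, 0], 1], [[0, 0, 0], [0, 0, 0], 1]])

```text
clock: 24.35
tcp_pos: [0.6528, 0.0638, 0.1595]
tool_rot: [-0.431, 0.561, 0.429, 0.561]
wrist_force: [1.7, -3.8, 8.5]
grip_width: 0.0103
```

```bash
python3 r.py
```

```text
t 24.35 p [0.6528 0.0638 0.1595] zyaw 1.3085 j6 0.3612 F [ 1.7 -3.8  8.5] M [-0.932 -0.516 -0.078] eff6 -0.086 w 0.0103
```

Request:
carry_out(series=[[[0.02, 0, 0], [7.16, 0, 0], 1], [[0.02, 0, 0], [7.16, 0, 0], 1], [[0, 0, 0], [0, 0, 0], 1], [[0, 0, 0], [0, 0, 0], 1], [[0, 0, 0], [0, 0, 0], 1], [[0, 0, 0], [0, 0, 0], 1], [[0, 0, 0], [0, 0, 0], 1], [[0, 0, 0], [0, 0, 0], 1]])

```text
clock: 25.15
tcp_pos: [0.6527, 0.0635, 0.1593]
tool_rot: [-0.358, 0.61, 0.356, 0.61]
wrist_force: [0.8, -5.1, 10.2]
grip_width: 0.01
```

```bash
python3 r.py
```

```text
t 25.15 p [0.6527 0.0635 0.1593] zyaw 1.0585 j6 0.6111 F [ 0.8 -5.1 10.2] M [-1.071 -0.339 -0.063] eff6 -0.063 w 0.0100
```

The j6 torque sat flat at about -0.162 and has climbed steadily since j6 ≈ -0.4, at about 0.1 N m/rad. Fz started rising at the same place. So touch is at j6 ≈ -0.41 ± 0.08, and a quarter turn more is j6 ≈ 1.16. The window that passes is about 0.66 to 1.79.

Request:
carry_out(series=[[[0.01, 0, 0], [7.16, 0, 0], 1], [[0.01, 0, 0], [7.16, 0, 0], 1], [[0, 0, 0], [0, 0, 0], 1], [[0, 0, 0], [0, 0, 0], 1], [[0, 0, 0], [0, 0, 0], 1], [[0, 0, 0], [0, 0, 0], 1], [[0, 0, 0], [0, 0, 0], 1], [[0, 0, 0], [0, 0, 0], 1]])

```text
clock: 25.95
tcp_pos: [0.6526, 0.0632, 0.1592]
tool_rot: [-0.28, 0.65, 0.277, 0.65]
wrist_force: [-0.0, -6.8, 10.2]
grip_width: 0.0104
```

```bash
python3 r.py
```

```text
t 25.95 p [0.6526 0.0632 0.1592] zyaw 0.8084 j6 0.8610 F [-0.  -6.8 10.2] M [-1.299 -0.246 -0.003] eff6 -0.040 w 0.0104
```

Request:
carry_out(series=[[[0.01, 0, 0], [7.16, 0, 0], 1], [[0.01, 0, 0], [7.16, 0, 0], 1], [[0, 0, 0], [0, 0, 0], 1], [[0, 0, 0], [0, 0, 0], 1], [[0, 0, 0], [0, 0, 0], 1], [[0, 0, 0], [0, 0, 0], 1], [[0, 0, 0], [0, 0, 0], 1], [[0, 0, 0], [0, 0, 0], 1]])

```text
clock: 26.75
tcp_pos: [0.6524, 0.063, 0.159]
tool_rot: [-0.196, 0.68, 0.193, 0.68]
wrist_force: [-0.6, -6.3, 11.1]
grip_width: 0.0101
```

```bash
python3 r.py
python3 - <<'E'
import re,numpy as np
L=[l for l in open("log")]
j=np.array([float(re.search(r"j6 (\S+)",l)[1]) for l in L]);e=np.array([float(re.search(r"eff6 (\S+)",l)[1]) for l in L]);m=np.array([float(re.search(r"M \[\s*\S+\s+\S+\s+(\S+?)\]",l.replace(" ]","]"))[1]) for l in L])
k=j>-.2
for y in(e,m):
    p=np.polyfit(j[k],y[k],1);b=np.median(y[1:10]);print(p,b,"touch",(b-p[1])/p[0],y.round(3))
E
```

```text
t 26.75 p [0.6524 0.063  0.159 ] zyaw 0.5585 j6 1.1108 F [-0.6 -6.3 11.1] M [-1.386 -0.063 -0.018] eff6 -0.014 w 0.0101
[ 0.09924537 -0.12424648] -0.161 touch -0.3703298040394508 [ 0.198 -0.217 -0.161 -0.16  -0.098 -0.164 -0.163 -0.225 -0.159 -0.138
 -0.115 -0.086 -0.063 -0.04  -0.014]
[ 0.07752168 -0.09835254] -0.166 touch -0.8726263587731758 [ 0.194 -0.268 -0.19  -0.08  -0.094 -0.172 -0.166 -0.175 -0.166 -0.078
 -0.124 -0.078 -0.063 -0.003 -0.018]
```

The fit is clean: touch at j6 = -0.37, so the target is about 1.20. I'll turn 0.1 rad more, then check and release.

Request:
carry_out(series=[[[0, 0, 0], [6, 0, 0], 1], [[0, 0, 0], [0, 0, 0], 1], [[0, 0, 0], [0, 0, 0], 1], [[-0.03, 0, 0], [0, 0, 0], 1], [[-0.03, 0, 0], [0, 0, 0], 1], [[-0.03, 0, 0], [0, 0, 0], 1], [[0, 0, 0], [0, 0, 0], 1], [[0, 0, 0], [0, 0, 0], 1]])

```text
clock: 27.55
tcp_pos: [0.6522, 0.0629, 0.159]
tool_rot: [-0.161, 0.689, 0.158, 0.689]
wrist_force: [1.1, -6.7, 7.5]
grip_width: 0.01
```

```bash
python3 r.py
```

```text
t 27.55 p [0.6522 0.0629 0.159 ] zyaw 0.4540 j6 1.2153 F [ 1.1 -6.7  7.5] M [-1.442 -0.469  0.071] eff6 0.089 w 0.0100
```

Request:
carry_out(series=[[[0, 0, 0], [0, 0, 0], -1], [[0, 0, 0], [0, 0, 0], -1], [[0, 0, 0], [0, 0, 0], -1], [[0, 0, 0], [0, 0, 0], -1], [[0, 0, 0], [0, 0, 0], -1], [[0, 0, 0], [0, 0, 0], -1], [[-1, 0, 0], [0, 0, 0], -1], [[-2, 0, 0], [0, 0, 0], -1]])

```text
clock: 28.35
tcp_pos: [0.6511, 0.0653, 0.1877]
tool_rot: [-0.158, 0.69, 0.159, 0.688]
wrist_force: [0.7, -0.0, 0.7]
grip_width: 0.085
```

Request:
carry_out(series=[[[-3, 0, 0], [0, 0, 0], -1], [[-3, 0, 0], [0, 0, 0], -1], [[-3, 0, 0], [0, 0, 0], -1], [[-3, 0, 0], [0, 0, 0], -1], [[0, 0, 0], [0, 0, 0], -1], [[0, 0, 0], [0, 0, 0], -1], [[0, 0, 0], [0, 0, 0], -1], [[0, 0, 0], [0, 0, 0], -1]])

```text
clock: 29.15
tcp_pos: [0.6516, 0.0653, 0.3071]
tool_rot: [-0.158, 0.69, 0.158, 0.688]
wrist_force: [1.1, 0.5, 0.2]
grip_width: 0.0854
```

```bash
python3 r.py
python3 - <<'E'
from h import *
s=arm.camera("side");w=arm.camera("wrist")
b=cv2.resize(s[120:240,200:360],(640,480),interpolation=2);cv2.imwrite("pics/c5.png",b);cv2.imwrite("pics/w3.png",w)
E
```

```text
t 29.15 p [0.6516 0.0653 0.3071] zyaw 0.4516 j6 1.2191 F [1.1 0.5 0.2] M [-0.039 -0.009  0.019] eff6 -0.000 w 0.0854
```

View pics/c5.png

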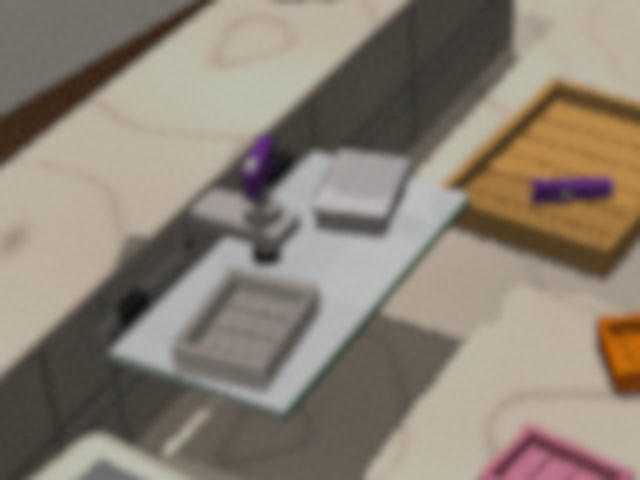

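View pics/w3.png

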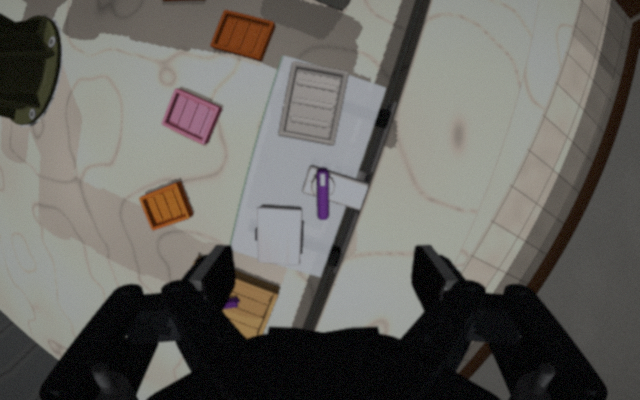

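The side crop shows the dish and tin upright, the foot on the glass, and the tray and clip untouched. In the wrist view the wing (column 323) is still in line with the tool, so the knob did not spring back. The front-edge corners are at about (283,57) and (232,245). I'll run a quick numeric check that the shelf is home and square, then hand in.

Run:
```python
from h import *
P=np.array(arm.camera_info("wrist")["pose"])
a,b,c,d=[wpix(u,v,.108,P) for u,v in[(283,57),(232,245),(385,86),(321,277)]]
s1,s2=[wpix(u,v,.110,P) for u,v in[(383,117),(334,257)]]
for n,x,y in(("front",a,b),("rear",c,d),("stops",s1,s2)): print(n,(x+y)/2,"yaw",np.arctan2(-(x-y)[0],(x-y)[1]),np.linalg.norm(x-y))
```

```text
front [0.5711 0.055  0.108 ] yaw 0.14812184318726615 0.2298313419996801
rear [0.6871 0.07   0.108 ] yaw 0.15355205669432942 0.24016426403592422
stops [0.6945 0.0703 0.11  ] yaw 0.14515437932330572 0.17381486088630746
```

```bash
python3 -c "
from rig import arm
print(arm.job_done())"
```

```text
the job is handed in; nothing more can be done
None
```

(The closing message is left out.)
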